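# Seat the chocolate pot in its warmer

### The arm

A 6-joint arm with a two-finger parallel gripper is mounted at the origin on the work surface. World frame = base frame: x ahead of the robot, y to its left, z up, the work surface at z = 0. Lengths are in m, angles in rad, forces in N, time in s.
With the tool pointing down it reaches from about 0.35 to 0.85 m from the base axis. Payload 8.1 kg.
Tool frame: the origin (TCP) lies between the finger pads; the fingertips stand tips_ahead ahead of it and the grasp point (between the pads) lies 8 mm behind it (tips_ahead is the distance from the TCP to the fingertips, in m); z points along the fingers, x is the direction in which the jaws open and shut, and the axes are right-handed (so a half turn about z gives the same grasp; the last joint's range is limited). The gripper opens to 93 mm and grips with 3 to 60 N. Pads are 15 mm wide; open, the fingers measure 128 mm over their backs; the gripper's body (75 mm by 188 mm) begins 65 mm behind the grasp point.
Start: joints at [-1.291, 0.13, 1.488, -0, 1.523, -0.085], TCP at [0.214, -0.561, 0.23] pointing down, gripper open.
Joint ranges: [-2.96, 2.96], [-0.89, 2.26], [0.02, 2.5], [-1.34, 4.48], [0, 2.73], [-2.66, 2.66]. Speed limits (rad/s): [2.39, 2.39, 2.79, 3.14, 3.14, 3.14].

### API

Orientations are given as a rotation vector (axis times angle).
In Python, from plant import * gives the robot as it stands.
- The arm moves only by the tool play_rows, never from a script. Its argument "increments" is a list that holds one entry, the list of rows, each a list of 4 numbers: the shift along the tool's x, y, z in cm, then the turn about the tool's z in rad. A call has 1 to 5 rows; each row is the pose to reach, as a shift and turn from the pose measured when the call began, along the tool's axes at that moment; what a row does not reach only later rows make up. A row lasts 1/10 s, in which the tool goes at most 50 mm and 8.59 degrees, less where a joint would pass 70% of its speed; a pose out of reach is approached as far as the arm can. A call with a gripper value outside its range is refused whole. "jaw" is the finger opening in cm, from 0 to 9.3, set as the call begins (left out, the last holds). The fingers move at their own pace and stop on an object; "squeeze" is the grip in N (left out, the last holds). Time passes only in rows, so rows that repeat a pose let the fingers close. It gives the time, the measured TCP pose, the force and the opening at its end, in the units of the state.
- read_state(): the state, without advancing time (a new reading comes with each control period).
- read_camera(name): name is "scene" or "side" or "wrist"; returns (picture, depth): 420x560x3 uint8, blue, green, red; 420x560 float32, m along the optical axis (not along the pixel's ray), 0 where there is no reading.
- camera_params(name): a dict with "K" (3x3 intrinsics, pixels), "eye" and "orientation" of the camera in the world. Camera axes: x right, y up, looking along -z (the intrinsics and any distortion apply to the point x, -y, -z); pixel columns grow to the right and rows downward; lengths in m; the calibration is good to about 2 mm. The wrist camera is an equidistant fisheye: a pixel r from the principal point sees the ray r / f radians off the axis. A picture is of the moment at which its call begins: read the wrist's pose just before it. camera_params takes no time and is no camera call; for the wrist camera it gives the pose at the moment of the call.
- close_job(): hands the job in, once; it reports no verdict.
The state is a dict: "t": time; "q": joint angles; "dq": joint speeds; "joint_torque": joint torques, N m; "tool_pos": TCP position; "orientation": TCP orientation; "force": force on the tool from outside, world axes, zero at the start; "wrist_torque": the same for the moment, N m; "opening": finger opening in m.
Only numpy, scipy, OpenCV 4.12 (cv2) and the standard library are available. Lean on these libraries where they do the work, as an engineer would, in place of code of your own. Each camera call takes 0.05 s, during which the arm holds its last target.

### The job

Take the larger of the two lidded steel pots by its wooden knob and set it into the larger white warmer, the one whose tapered well fits it. Lower it all the way down before you let go, so that it sits upright and fully home with its rim on the warmer's top. Leave the smaller pot where it stands.

Things in the scene. Friction and masses are not known exactly. Their poses are not given: they have to be found in the camera images.
- pot_mid (a point): Larger pot, upright, 120 mm tall, round, 0.35-0.7 kg, one rigid piece with its lid. Steel body tapers from 56 mm diameter at the foot to 96 mm at 60 mm height; above it rim and lid, 14 mm thick, 116 mm across; on top an upright beech knob to grasp, 28 mm diameter, 46 mm high. This point: on the axis, 60 mm above the foot, level with the rim's underside; the knob spans 14 to 60 mm above it. z up.
- warmer_well (a point): Centre of the mouth of the larger warmer's well, level with its flat top. Fixed round white housing, 140 mm diameter, 80 mm high, black dial in front; dark steel well 99 mm wide at the mouth, 66 mm deep, tapered like the larger pot (1.5 mm play): it centres a pot lowered up to 15 mm off. When home, the pot's rim rests on the warmer's top and the pot's listed point coincides with this one. z up.
- small_pot_mid (a point): The smaller pot, to be left alone: same make, upright on the marble, 100 mm tall, rim 82 mm across, the same 28 x 46 mm beech knob, from 4 to 50 mm above this point, which lies on the axis half-way up.
- small_warmer_well (a point): Centre of the mouth of the smaller warmer's well, level with its top: not the one wanted. Fixed, same make, 108 mm in diameter, 60 mm high, well 67 mm wide at the mouth: too small for the larger pot.
There are look-alikes about, which are no part of the job. What is shaped like the part that bears pot_mid but red or yellow is not meant.

How it is judged:
On the way:
1. the larger pot, still held in the fingers, is lowered into the larger warmer's well to within 20 mm of fully home (horizontal distance between pot_mid and warmer_well below 0.02 m and z of pot_mid in the frame of warmer_well below 0.02 m and contact force between the fingers and pot above 0.5 N), for 0.05 s.
At the end, for the whole second after the job is handed in: The larger pot stands at rest in the larger warmer's well, let go: within 12 mm of its centre, within 8 mm of the fully-home height and within 10 degrees of upright; the smaller pot stands upright (within 10 degrees), no more than 30 mm from where it was (horizontal distance between pot_mid and warmer_well below 0.012 m and z of pot_mid in the frame of warmer_well between -0.008 and 0.008 m and angle between each of pot_mid, small_pot_mid's own z axis and vertical below 0.175 rad and linear speed of pot below 0.02 m/s and distance of small_pot_mid from where it was at the start of the episode below 0.03 m); the robot touches nothing.
It fails at once if the smaller pot is moved more than 30 mm or tipped more than 20 degrees (distance of small_pot_mid from where it was at the start of the episode above 0.03 m or angle between small_pot_mid's own z axis and vertical above 0.35 rad).
It also fails if it takes over 34 s, if anything falls off the work surface, if the arm or the gripper's body presses on something with over 40 N, if the wrist force passes 120 N, or if a joint passes its speed limit or range.

## Working session

There is one attempt and no reset: what is moved stays moved. The work goes in short steps, Python scripts to look and compute and a tool call to move; the robot and the scene stay as the last step left them, time stands still between calls to the robot, and variables do not carry over. Pictures are saved under pics/ and viewed, and the job is handed in when it is done.

Besides the shell and the picture viewer there is one more tool, called after "Request:" as a command line: name --argument value ..., lists and objects as JSON in quotes. play_rows: Moves the arm, as the interface text tells. Its arguments: {"type":"object","properties":{"increments":{"type":"array"},"jaw":{"type":"number"},"squeeze":{"type":"number"}},"required":["increments"]}

```bash
ls; mkdir -p pics
python3 - <<'E'
from plant import *
import cv2,numpy as np
s=read_state();print(s)
for n in("scene","side"):
    p,d=read_camera(n);cv2.imwrite(f"pics/{n}0.png",p);np.save(f"pics/{n}0.npy",d);print(n,camera_params(n))
E
```

```text
pics
{'t': 0.0, 'q': array([-1.29139006e+00,  1.31137374e-01,  1.48921179e+00,  7.46529389e-06,
        1.52301359e+00, -8.53831987e-02]), 'dq': array([ 1.60985938e-04, -5.18565303e-04, -2.28638839e-04,  1.16880134e-03,
       -8.35731396e-05, -2.75340887e-04]), 'joint_torque': array([ 6.62288357e-05, -5.59847617e+01, -4.91747940e+01,  7.69971055e-02,
        3.56530782e-02, -1.87201431e-04]), 'tool_pos': array([ 0.2139393 , -0.56000098,  0.22863871]), 'orientation': array([-2.58659703e+00,  1.78101518e+00,  2.13906615e-03]), 'force': array([-0.1851374 ,  0.00794757, -0.73649066]), 'wrist_torque': array([-0.03438645,  0.00249996, -0.018921  ]), 'opening': 0.09329734632755189}
scene {'K': array([[387.54596297,   0.        , 283.50574075],
       [  0.        , 387.54596297, 207.3855193 ],
       [  0.        ,   0.        ,   1.        ]]), 'eye': array([ 0.91513476, -0.31641168,  0.96351051]), 'orientation': array([0.45982843, 0.19714979, 0.77961866])}
side {'K': array([[480.08532552,   0.        , 276.76553532],
       [  0.        , 480.08532552, 209.38024496],
       [  0.        ,   0.        ,   1.        ]]), 'eye': array([0.07634411, 0.77396635, 0.92607027]), 'orientation': array([ 0.28376479, -1.0264588 , -2.40274228])}
```

View pics/scene0.png

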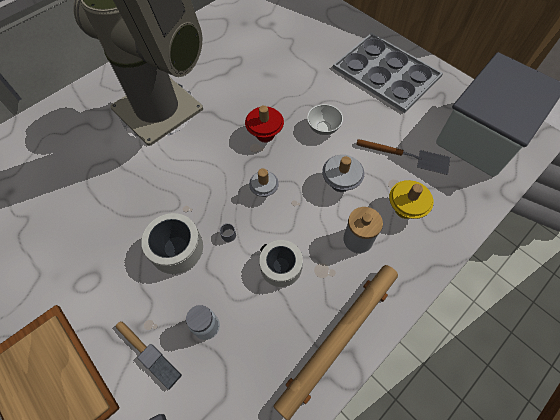

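View pics/side0.png

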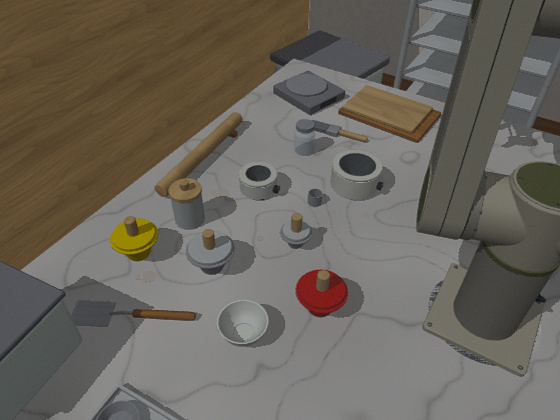

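The scene view shows the large steel pot at about (343,170) with its knob at (345,162). The small pot is at (264,183), the large warmer at (171,241) and the small warmer at (281,262). The red and yellow pots are decoys. Next I'll measure these from depth.

```bash
cat > h.py <<'E'
import numpy as np,cv2
from scipy.spatial.transform import Rotation as R
from plant import *
def cloud(d,c):
    K=c["K"];v,u=np.mgrid[:d.shape[0],:d.shape[1]]
    p=np.stack([(u-K[0,2])/K[0,0]*d,-(v-K[1,2])/K[1,1]*d,-d],-1)
    return p@R.from_rotvec(c["orientation"]).as_matrix().T+c["eye"]
def circ(P):
    A=np.c_[2*P[:,:2],np.ones(len(P))];s=np.linalg.lstsq(A,(P[:,:2]**2).sum(1),rcond=None)[0]
    return s[:2],np.sqrt(s[2]+s[:2]@s[:2])
E
python3 - <<'E'
from h import *
for n,obs in(("scene",dict(pot=(343,170,30),small=(264,182,22),warm=(171,241,40),sw=(281,262,30),yel=(412,198,30))),("side",dict(pot=(209,250,34),small=(296,232,24),warm=(357,172,36),sw=(258,180,26)))):
    d=np.load(f"pics/{n}0.npy");W=cloud(d,camera_params(n))
    for k,(u,v,r) in obs.items():
        P=W[v-r:v+r,u-r:u+r].reshape(-1,3);P=P[(d[v-r:v+r,u-r:u+r].ravel()>0)]
        h=np.histogram(P[:,2],np.arange(-.01,.16,.01))[0]
        print(n,k,h,"zmax",np.percentile(P[:,2],[0,99.5]))
        for lo,hi in ((.05,.064),(.064,.078),(.072,.09),(.09,.105),(.105,.125)):
            Q=P[(P[:,2]>lo)&(P[:,2]<hi)]
            if len(Q)>15:
                c=(Q[:,:2].max(0)+Q[:,:2].min(0))/2
                print("  ",lo,len(Q),"mid",c.round(4),"ext",np.ptp(Q[:,:2],axis=0).round(4),"z",np.median(Q[:,2]).round(4))
E
```

```text
scene pot [ 689 1616   80   31    0    0    2  220  800   23   20   25   43   43
    0    0] zmax [-0.00545899  0.12170506]
   0.05 68 mid [0.6069 0.2071] ext [0.1147 0.1115] z 0.0631
   0.064 935 mid [0.6076 0.2085] ext [0.1144 0.1129] z 0.0744
   0.072 780 mid [0.6083 0.2091] ext [0.1018 0.1045] z 0.0751
   0.09 31 mid [0.6107 0.2041] ext [0.0203 0.0201] z 0.0983
   0.105 100 mid [0.608  0.2083] ext [0.0257 0.0258] z 0.1192
scene small [328 990   0   0   0 149 313  23  18  20  41  44   0   0   0   0] zmax [-0.00527172  0.10269944]
   0.05 322 mid [0.4721 0.0353] ext [0.0684 0.0697] z 0.0551
   0.064 29 mid [0.4738 0.0326] ext [0.0237 0.0233] z 0.07
   0.072 33 mid [0.475  0.0304] ext [0.0213 0.018 ] z 0.0816
   0.09 85 mid [0.4725 0.0348] ext [0.026  0.0258] z 0.1002
scene warm [ 923 2580  317  248  199  220  231  252  598  805    0    0    0    0
    0    0] zmax [-0.00444263  0.08400336]
   0.05 323 mid [ 0.4534 -0.2533] ext [0.1156 0.1343] z 0.0568
   0.064 414 mid [ 0.4422 -0.2532] ext [0.138  0.1358] z 0.0717
   0.072 1346 mid [ 0.4418 -0.2531] ext [0.1388 0.1383] z 0.0805
sce
[... 1273 characters left out ...]
 0.0176] z 0.0704
   0.072 58 mid [0.4691 0.0422] ext [0.0226 0.0188] z 0.0813
   0.09 98 mid [0.4704 0.037 ] ext [0.0268 0.0284] z 0.1004
side warm [ 409 2534  168  185  212  260  254  251  351  536    0    0    0    0
    0    0] zmax [-0.00403581  0.084823  ]
   0.05 352 mid [ 0.4322 -0.2406] ext [0.1463 0.1201] z 0.0568
   0.064 379 mid [ 0.4378 -0.2437] ext [0.1321 0.1269] z 0.0714
   0.072 831 mid [ 0.4411 -0.251 ] ext [0.1387 0.1415] z 0.081
side sw [ 219 1222   85  139  188  182  248  410    0    0    0    0    0    0
    0    0] zmax [-0.00406627  0.06486742]
   0.05 604 mid [ 0.6699 -0.0891] ext [0.1098 0.1091] z 0.0605
   0.064 54 mid [ 0.6718 -0.0875] ext [0.0987 0.1015] z 0.0644
```

Run:
```python
from h import *
import plant
print([x for x in dir(plant) if not x.startswith('_')], getattr(plant,'tips_ahead',None))
s=read_state();M=R.from_rotvec(s["orientation"]).as_matrix();print(M.round(4))
print("to above pot, tool axes cm",(M.T@(np.array([.6077,.2098,.23])-s["tool_pos"])*100).round(2))
c=camera_params("wrist");print(c)
p,d=read_camera("wrist");cv2.imwrite("pics/w0.png",p)
# neighbours
d=np.load("pics/scene0.npy");W=cloud(d,camera_params("scene"))
for u,v in((367,215),(324,118),(264,122),(228,232),(201,315),(385,150)):print(u,v,W[v,u].round(3))
```

```text
['IKError', 'camera_params', 'close_job', 'read_camera', 'read_state', 'tips_ahead'] 0.011
[[ 3.568e-01 -9.342e-01 -5.000e-04]
 [-9.342e-01 -3.568e-01  1.600e-03]
 [-1.700e-03 -1.000e-04 -1.000e+00]]
to above pot, tool axes cm [-5.787e+01 -6.425e+01 -3.000e-02]
{'K': array([[325.1922621 ,   0.        , 275.13895982],
       [  0.        , 325.1922621 , 204.68511033],
       [  0.        ,   0.        ,   1.        ]]), 'eye': array([ 0.27707298, -0.53521147,  0.38384039]), 'orientation': array([-0.21516798,  0.14983381, -1.19910294])}
367 215 [0.754 0.117 0.134]
324 118 [0.412 0.35  0.01 ]
264 122 [0.334 0.167 0.077]
228 232 [ 0.496 -0.123  0.   ]
201 315 [ 0.651 -0.315  0.101]
385 150 [0.627 0.389 0.012]
```

View pics/w0.png

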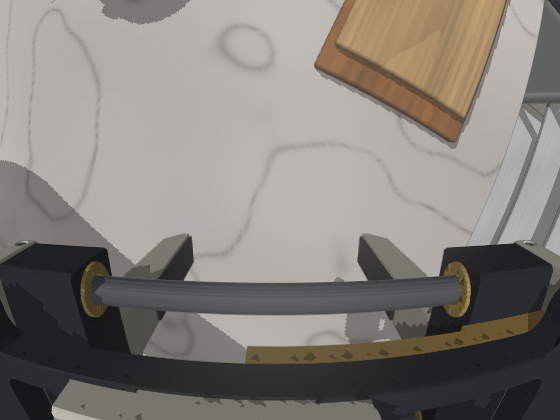

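The plant gives tips_ahead as 11 mm. I take the pot at (0.608, 0.210), with its knob spanning z 0.074–0.120, and the large warmer at (0.4415, -0.252), with its top at z = 0.08. Both agree with the listed sizes. I'll move above the pot now.

Request:
play_rows --increments '[[[-3.2,-3.55,0,0],[-6.4,-7.1,0,0],[-9.6,-10.65,0,0],[-12.8,-14.2,0,0],[-16,-17.75,0,0]]]' --jaw 7 --squeeze 30

```text
t: 0.65
tool_pos: [0.323, -0.3455, 0.2287]
orientation: [-2.586, 1.782, 0.002]
force: [0.3, -0.2, 0.6]
opening: 0.0703
```

Request:
play_rows --increments '[[[-3.2,-3.55,0,0],[-6.4,-7.1,0,0],[-9.6,-10.65,0,0],[-12.8,-14.2,0,0],[-16,-17.75,0,0]]]'

```text
t: 1.15
tool_pos: [0.4323, -0.1308, 0.2291]
orientation: [-2.586, 1.782, 0.002]
force: [0.3, -0.7, -0.2]
opening: 0.0702
```

Request:
play_rows --increments '[[[-3.2,-3.55,0,0],[-6.4,-7.1,0,0],[-9.6,-10.65,0,0],[-12.8,-14.2,0,0],[-16,-17.75,0,0]]]'

```text
t: 1.65
tool_pos: [0.5415, 0.084, 0.2292]
orientation: [-2.586, 1.782, 0.002]
force: [0.6, 0.5, 0.8]
opening: 0.0699
```

```bash
cat > go.py <<'E'
from h import *
import sys
s=read_state();M=R.from_rotvec(s["orientation"]).as_matrix()
t=np.array([float(x) for x in sys.argv[1:4]])
print("t",s["t"],"pos",s["tool_pos"].round(4),"F",s["force"].round(2),"op",s["opening"],"delta cm",(M.T@(t-s["tool_pos"])*100).round(2),"q",s["q"].round(2),"zaxis",M[:,2].round(3))
E
python3 go.py .6077 .2098 .2
```

```text
t 1.65 pos [0.5415 0.084  0.2292] F [0.59 0.46 0.83] op 0.06987893464268072 delta cm [ -9.39 -10.67   2.93] q [ 0.06 -0.01  1.63  0.    1.52  1.27] zaxis [-0.     0.001 -1.   ]
```

Request:
play_rows --increments '[[[-3.2,-3.6,0,0],[-6.4,-7.2,0,0],[-9.4,-10.7,0,0],[-9.4,-10.7,2.5,0],[-9.4,-10.7,2.5,0]]]'

```text
t: 2.15
tool_pos: [0.606, 0.2107, 0.1995]
orientation: [2.585, -1.777, -0.009]
force: [-0.9, -0.5, -0.6]
opening: 0.07
```

```bash
python3 - <<'E'
from h import *
c=camera_params("wrist");p,d=read_camera("wrist");cv2.imwrite("pics/w1.png",p)
p,d=read_camera("scene");cv2.imwrite("pics/s1.png",cv2.resize(p[80:280,220:460],None,fx=3,fy=3))
# fisheye cloud of wrist
d0=read_camera("wrist")[1]
K=c["K"];Rw=R.from_rotvec(c["orientation"]).as_matrix()
# project predicted knob top
for q in([.6077,.2098,.12],[.6077,.2098,.074]):
    v=Rw.T@(np.array(q)-c["eye"]);x,y,z=v[0],-v[1],-v[2];th=np.arctan2(np.hypot(x,y),z);r=K[0,0]*th;h=np.hypot(x,y)
    print(K[0,2]+r*x/h,K[1,2]+r*y/h)
E
python3 go.py .6077 .2098 .092
```

```text
278.4169350056082 213.62426041138312
278.0011513659652 199.21195891738316
t 2.3 pos [0.6077 0.2092 0.2046] F [ 0.78 -0.56  0.36] op 0.0699578602025536 delta cm [-0.04 -0.02 11.26] q [0.25 0.26 1.39 0.   1.49 1.46] zaxis [-0.001  0.001 -1.   ]
```

View pics/w1.png

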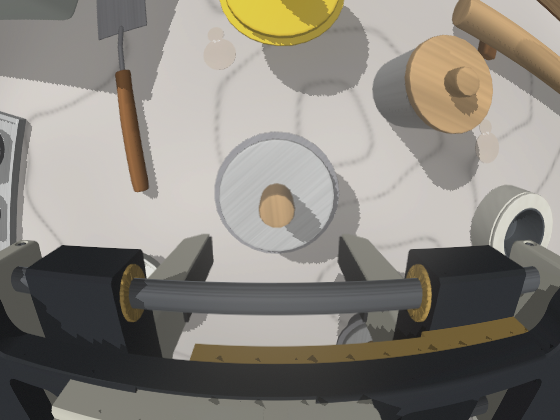

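View pics/s1.png

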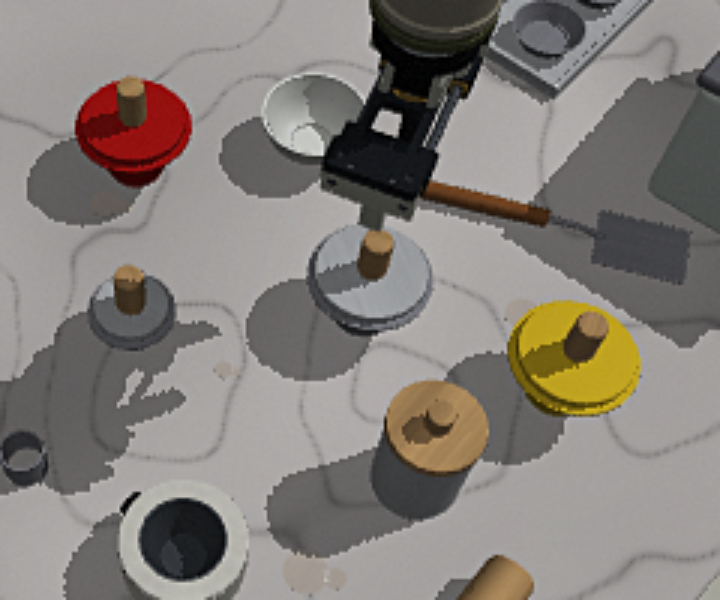

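In the wrist view the knob's top is at about (277,212), close to the predicted (278,214). The scene view has the fingers above the steel pot. Next I'll go down by 11.2 cm.

Request:
play_rows --increments '[[[0,0,3,0],[0,0,6,0],[0,0,8.5,0],[0,0,10,0],[0,0,11,0]]]'

```text
t: 2.8
tool_pos: [0.6076, 0.2085, 0.0946]
orientation: [-2.585, 1.784, 0.002]
force: [0.7, 0.6, -0.6]
opening: 0.0701
```

```bash
python3 go.py .6077 .2098 .092
```

```text
t 2.8 pos [0.6076 0.2085 0.0946] F [ 0.69  0.56 -0.55] op 0.0700532114045222 delta cm [-0.12 -0.05  0.26] q [0.25 0.34 1.5  0.   1.3  1.46] zaxis [-0.001  0.001 -1.   ]
```

Request:
play_rows --increments '[[[-0.1,-0.05,0.2,0],[-0.1,-0.05,0.2,0],[-0.1,-0.05,0.2,0],[-0.1,-0.05,0.2,0],[-0.1,-0.05,0.2,0]]]' --jaw 0 --squeeze 45

```text
t: 3.3
tool_pos: [0.6083, 0.2098, 0.0935]
orientation: [-2.584, 1.784, 0.0]
force: [0.1, 0.6, 0.6]
opening: 0.0346
```

Request:
play_rows --increments '[[[0,0,0,0],[0,0,0,0],[0,0,0,0]]]'

```text
t: 3.6
tool_pos: [0.6083, 0.2099, 0.0936]
orientation: [-2.585, 1.783, 0.0]
force: [0.8, 0.7, -0.9]
opening: 0.0277
```

The fingers have closed on the 28 mm knob, so I'll lift gently.

Request:
play_rows --increments '[[[0,0,-0.5,0],[0,0,-2,0],[0,0,-4,0],[0,0,-6.5,0],[0,0,-9,0]]]'

```text
t: 4.1
tool_pos: [0.6079, 0.2097, 0.1851]
orientation: [-2.585, 1.784, 0.001]
force: [1.3, 0.3, -4.1]
opening: 0.0272
```

Request:
play_rows --increments '[[[0,0,-2,0],[0,0,-3.5,0],[0,0,-4.5,0],[0,0,-5,0],[0,0,-5,0]]]'

```text
t: 4.6
tool_pos: [0.608, 0.2096, 0.2353]
orientation: [-2.585, 1.784, 0.001]
force: [0.1, -0.6, -4.3]
opening: 0.0273
```

```bash
python3 go.py .4415 -.252 .235;python3 - <<'E'
from h import *
p,d=read_camera("scene");cv2.imwrite("pics/s2.png",cv2.resize(p[60:280,140:460],None,fx=2.4,fy=2.4))
E
```

```text
t 4.6 pos [0.608  0.2096 0.2353] F [ 0.14 -0.62 -4.34] op 0.027346359560490183 delta cm [37.25 31.94 -0.04] q [0.25 0.24 1.35 0.   1.55 1.46] zaxis [ 0.     0.001 -1.   ]
```

View pics/s2.png

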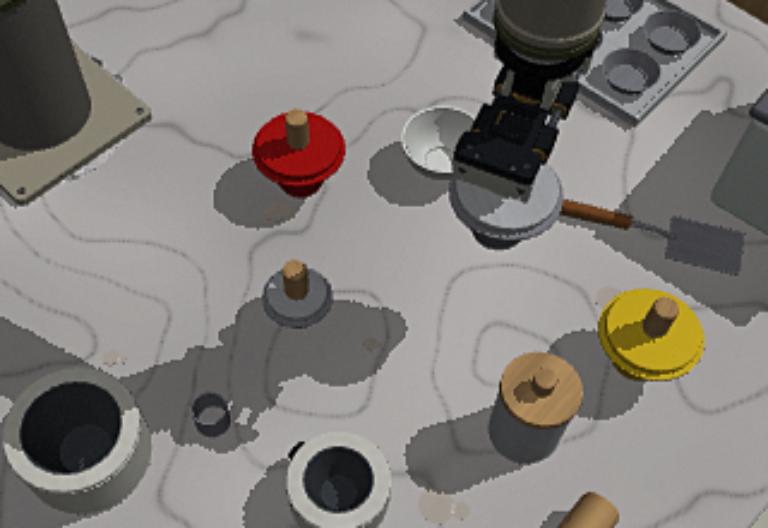

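The pot is lifted, upright and clear by about 14 cm; the small pot is untouched. Now I'll carry it across.

Request:
play_rows --increments '[[[0.8,0.65,0,0],[2.3,1.95,0,0],[4.6,3.9,0,0],[7.2,6.2,0,0],[9.9,8.5,0,0]]]'

```text
t: 5.15
tool_pos: [0.5618, 0.0853, 0.2328]
orientation: [2.585, -1.783, -0.004]
force: [-0.3, -0.0, -4.1]
opening: 0.0273
```

Request:
play_rows --increments '[[[2.7,2.3,0,0],[5.4,4.6,0,0],[8.1,6.9,0,0],[10.8,9.25,0,0],[13.5,11.6,0,0]]]'

```text
t: 5.65
tool_pos: [0.4997, -0.0837, 0.2318]
orientation: [2.584, -1.783, -0.006]
force: [0.6, -0.7, -4.2]
opening: 0.0276
```

```bash
python3 go.py .4415 -.252 .235
```

```text
t 5.65 pos [ 0.4997 -0.0837  0.2318] F [ 0.6  -0.7  -4.21] op 0.02755978920373935 delta cm [13.67 11.42 -0.3 ] q [-0.27 -0.12  1.74 -0.    1.53  0.94] zaxis [-0.005  0.001 -1.   ]
```

Request:
play_rows --increments '[[[2.7,2.3,0,0],[5.4,4.6,0,0],[8.1,6.8,0,0],[10.5,8.8,0,0],[12.2,10.2,0,0]]]'

```text
t: 6.15
tool_pos: [0.4457, -0.2358, 0.2308]
orientation: [2.582, -1.784, -0.009]
force: [0.4, 0.4, -5.2]
opening: 0.0276
```

```bash
python3 go.py .4415 -.252 .235
```

```text
t 6.15 pos [ 0.4457 -0.2358  0.2308] F [ 0.41  0.39 -5.22] op 0.027614472772179457 delta cm [ 1.36  0.97 -0.41] q [-0.59 -0.13  1.74 -0.    1.53  0.62] zaxis [-0.006  0.001 -1.   ]
```

Request:
play_rows --increments '[[[0.9,0.6,0,0],[1.4,1.0,0,0],[1.4,1.0,0,0],[1.4,1.0,0,0]]]'

```text
t: 6.55
tool_pos: [0.4415, -0.2517, 0.2306]
orientation: [2.583, -1.784, -0.01]
force: [-0.1, -0.0, -5.0]
opening: 0.0274
```

```bash
python3 - <<'E'
from h import *
for n,(a,b,c,e) in dict(scene=(130,330,60,320),side=(60,260,230,490)).items():
    p,d=read_camera(n);cv2.imwrite(f"pics/{n}3.png",cv2.resize(p[a:b,c:e],None,fx=3,fy=3));np.save(f"pics/{n}3.npy",d)
    W=cloud(d,camera_params(n)); m=(np.hypot(W[...,0]-.4415,W[...,1]+.252)<.09)&(d>0)
    Q=W[m]; 
    for lo,hi in((.205,.225),(.072,.09)):
        q=Q[(Q[:,2]>lo)&(Q[:,2]<hi)]
        if len(q)>9: print(n,lo,len(q),((q.max(0)+q.min(0))/2).round(4),np.ptp(q,axis=0).round(3))
E
python3 go.py .4415 -.252 .1
```

```text
scene 0.205 1044 [ 0.4415 -0.2514  0.2151] [0.103 0.105 0.02 ]
scene 0.072 902 [ 0.4537 -0.2531  0.079 ] [0.115 0.138 0.014]
side 0.205 684 [ 0.4393 -0.2454  0.215 ] [0.108 0.109 0.02 ]
side 0.072 783 [ 0.4413 -0.2508  0.0793] [0.139 0.14  0.015]
t 6.65 pos [ 0.4417 -0.2515  0.2308] F [-0.07  0.21 -4.71] op 0.027497212196091372 delta cm [ 0.08 -0.04 13.08] q [-0.62 -0.11  1.73 -0.    1.53  0.59] zaxis [-0.006  0.001 -1.   ]
```

View pics/scene3.png

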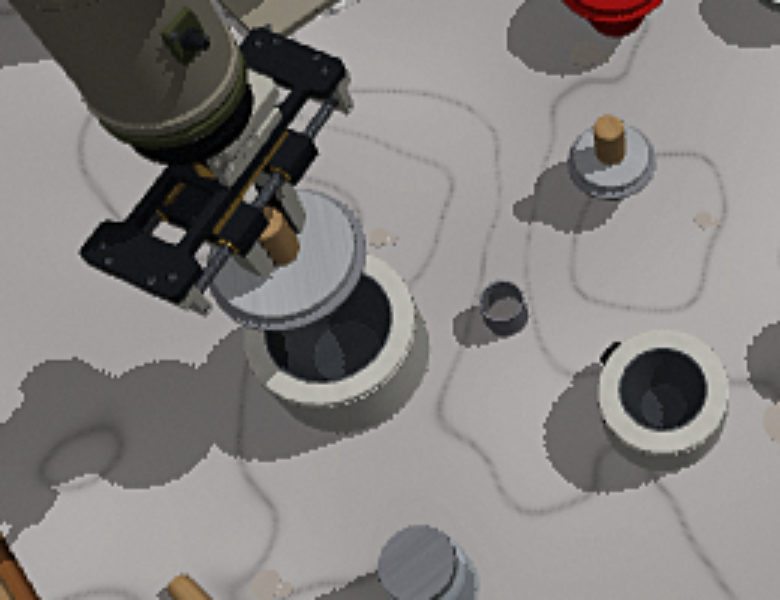

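View pics/side3.png

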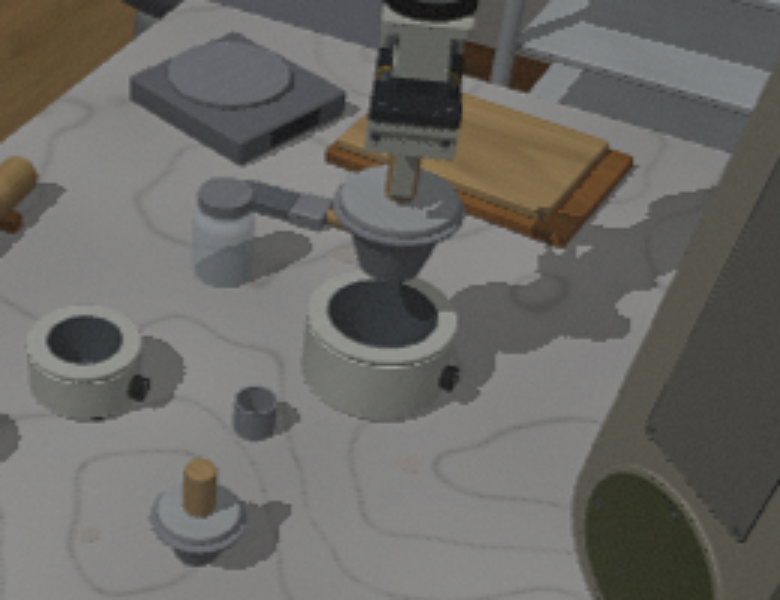

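The pot is upright and centred over the large warmer; its lid centre is at (0.4415, -0.2514), and the well is at (0.4415, -0.252). When home, TCP z should be about 0.1135, so the drop is 11.7 cm. I'll lower quickly to near there and finish slowly.

Request:
play_rows --increments '[[[0,0,1,0],[0,0,2.5,0],[0,0,4,0],[0,0,5.5,0],[0,0,6.5,0]]]'

```text
t: 7.15
tool_pos: [0.4403, -0.2507, 0.1631]
orientation: [2.584, -1.783, -0.014]
force: [-0.3, 0.9, -5.2]
opening: 0.0272
```

Request:
play_rows --increments '[[[0,0,1,0],[0,0,2,0],[0,0,3,0],[0,0,3.7,0],[0,0,4.2,0]]]'

```text
t: 7.65
tool_pos: [0.4399, -0.2506, 0.1204]
orientation: [2.584, -1.783, -0.014]
force: [2.1, -1.2, -3.6]
opening: 0.0273
```

```bash
python3 go.py .4415 -.252 .1135
```

```text
t 7.65 pos [ 0.4399 -0.2506  0.1204] F [ 2.07 -1.18 -3.63] op 0.027301848274011845 delta cm [ 0.2  -0.11  0.69] q [-0.62 -0.03  1.86 -0.    1.32  0.59] zaxis [-0.009  0.003 -1.   ]
```

Request:
play_rows --increments '[[[0.1,-0.05,0.2,0],[0.2,-0.1,0.35,0],[0.2,-0.1,0.5,0],[0.2,-0.1,0.6,0],[0.2,-0.1,0.7,0]]]'

```text
t: 8.15
tool_pos: [0.4415, -0.2521, 0.1139]
orientation: [2.584, -1.783, -0.014]
force: [-6.1, 3.9, 6.8]
opening: 0.0273
```

```bash
python3 go.py .4415 -.252 .1135
```

```text
t 8.15 pos [ 0.4415 -0.2521  0.1139] F [-6.08  3.92  6.83] op 0.027251605518651613 delta cm [-0.01 -0.01  0.04] q [-0.62 -0.02  1.86 -0.    1.31  0.59] zaxis [-0.009  0.003 -1.   ]
```

It has contact, with the load now upward, but there is some sideways force. I'll ease back sideways and press slightly.

Request:
play_rows --increments '[[[-0.12,0.05,0.05,0],[-0.12,0.05,0.1,0],[-0.12,0.05,0.1,0],[-0.12,0.05,0.1,0]]]'

```text
t: 8.55
tool_pos: [0.4412, -0.2517, 0.1138]
orientation: [2.584, -1.783, -0.011]
force: [-0.1, -0.9, 3.2]
opening: 0.0272
```

```bash
python3 go.py .4415 -.252 .1135;  python3 - <<'E'
from h import *
for n,(a,b,c,e) in dict(scene=(130,330,60,320),side=(60,260,230,490)).items():
    p,d=read_camera(n);cv2.imwrite(f"pics/{n}4.png",cv2.resize(p[a:b,c:e],None,fx=3,fy=3))
    W=cloud(d,camera_params(n)); r=np.hypot(W[...,0]-.441,W[...,1]+.251)
    for lo,hi in((.02,.05),(.061,.068)):
        q=W[(r>lo)&(r<hi)&(d>0)&(W[...,2]>.07)&(W[...,2]<.11)]
        print(n,lo,len(q),np.median(q[:,2]).round(4)); 
        if lo<.05: print(np.linalg.lstsq(np.c_[q[:,:2],np.ones(len(q))],q[:,2],rcond=None)[0][:2].round(3))
E
```

```text
t 8.55 pos [ 0.4412 -0.2517  0.1138] F [-0.11 -0.92  3.17] op 0.027164111963505544 delta cm [ 0.04 -0.02  0.03] q [-0.62 -0.02  1.86 -0.    1.31  0.59] zaxis [-0.007  0.002 -1.   ]
scene 0.02 661 0.0952
[-0.014 -0.005]
scene 0.061 289 0.0806
side 0.02 491 0.0964
[ 0.007 -0.032]
side 0.061 256 0.081
```

View pics/side4.png

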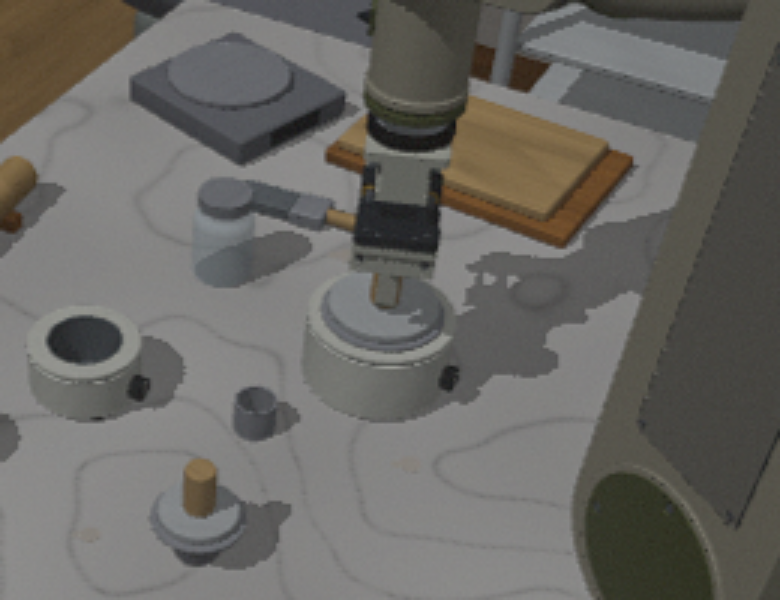

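The lid top is 14.5–15 mm above the warmer's top, where 14 mm is nominal, and it is level, so the pot is fully home. I'll let go in place and then retreat straight up.

Request:
play_rows --increments '[[[0,0,0,0],[0,0,0,0],[0,0,0,0],[0,0,0,0],[0,0,0,0]]]' --jaw 7

```text
t: 9.15
tool_pos: [0.441, -0.2516, 0.1135]
orientation: [2.584, -1.783, -0.012]
force: [0.5, -0.3, -0.3]
opening: 0.0629
```

Request:
play_rows --increments '[[[0,0,-0.5,0],[0,0,-2,0],[0,0,-4,0],[0,0,-6.5,0],[0,0,-9,0]]]'

```text
t: 9.65
tool_pos: [0.4418, -0.2518, 0.2058]
orientation: [2.584, -1.783, -0.011]
force: [0.5, -0.0, 0.6]
opening: 0.0702
```

Request:
play_rows --increments '[[[0,0,-2,0],[0,0,-4,0],[0,0,-5,0],[0,0,-5,0],[0,0,-5,0]]]'

```text
t: 10.15
tool_pos: [0.442, -0.2518, 0.2554]
orientation: [2.584, -1.783, -0.011]
force: [-0.7, 0.7, -0.4]
opening: 0.07
```

```bash
python3 go.py .4415 -.252 .1135;  python3 - <<'E'
from h import *
for n,(a,b,c,e) in dict(scene=(130,330,60,320),side=(60,260,230,490)).items():
    p,d=read_camera(n);cv2.imwrite(f"pics/{n}5.png",cv2.resize(p[a:b,c:e],None,fx=3,fy=3))
    W=cloud(d,camera_params(n)); r=np.hypot(W[...,0]-.441,W[...,1]+.251)
    for lo,hi in((.02,.05),(.061,.068)):
        q=W[(r>lo)&(r<hi)&(d>0)&(W[...,2]>.07)&(W[...,2]<.11)]
        print(n,lo,len(q),np.median(q[:,2]).round(4)) 
        if lo<.05: print(np.linalg.lstsq(np.c_[q[:,:2],np.ones(len(q))],q[:,2],rcond=None)[0][:2].round(3))
    for nm,m in(("pot",(r<.07)&(W[...,2]>.088)&(W[...,2]<.11)),("knob",(r<.03)&(W[...,2]>.13)&(W[...,2]<.15)),("smallknob",(np.hypot(W[...,0]-.472,W[...,1]-.036)<.04)&(W[...,2]>.09)&(W[...,2]<.105))):
        q=W[m&(d>0)]
        if len(q): print(nm,((q.max(0)+q.min(0))/2).round(4),np.ptp(q,axis=0).round(3))
E
```

```text
t 10.15 pos [ 0.442  -0.2518  0.2554] F [-0.74  0.71 -0.37] op 0.0699961023928858 delta cm [ 0.06 -0.03 14.19] q [-0.62 -0.12  1.69 -0.    1.58  0.59] zaxis [-0.007  0.002 -1.   ]
scene 0.02 938 0.0949
[-0.01  -0.002]
scene 0.061 440 0.0809
pot [ 0.4425 -0.255   0.0986] [0.109 0.107 0.021]
knob [ 0.4406 -0.2524  0.1379] [0.028 0.026 0.015]
smallknob [0.4723 0.034  0.0971] [0.026 0.025 0.014]
side 0.02 502 0.0959
[ 0.014 -0.035]
side 0.061 259 0.0814
pot [ 0.4393 -0.2499  0.0989] [0.109 0.108 0.022]
knob [ 0.4408 -0.2486  0.1374] [0.026 0.031 0.014]
smallknob [0.4712 0.0377 0.0971] [0.028 0.027 0.014]
```

View pics/scene5.png

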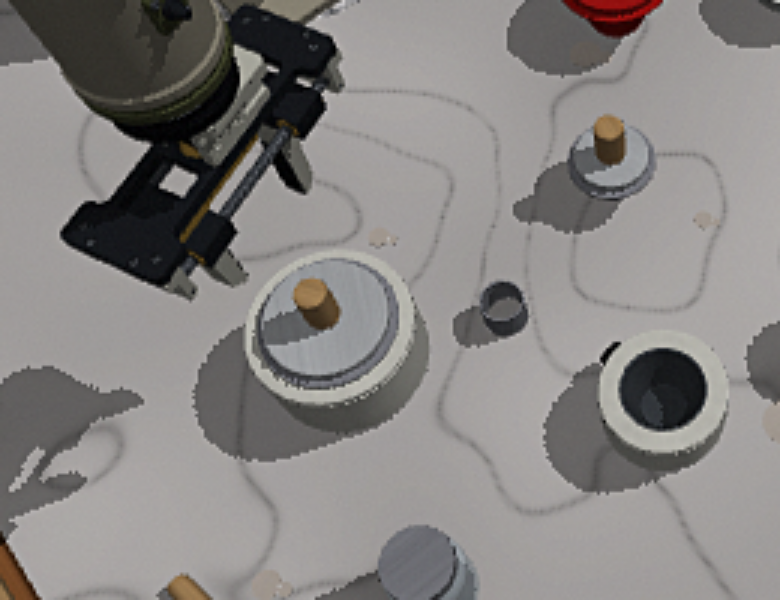

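The picture shows the pot seated and centred in the large warmer, around (330,320), with the gripper well clear above. The small pot stands upright where it was, at (610,150). I'm handing in.

```bash
python3 -c "
from plant import *
print(close_job())"
```

```text
the job is handed in; nothing more can be done
None
```

The larger steel pot is in the larger white warmer, lowered fully home while held and then let go. I handed in at about 10 s of the 34 s; no verdict is reported.

**Pot in the warmer:** In the last pictures the knob centre is within about 3 mm of the well centre. The lid top is 14.0–14.5 mm above the warmer's top, where 14 mm is nominal. The lid looked level to within about 2 degrees: the scene camera gave 0.6 and the side camera 2.2, which is within depth noise.

**Smaller pot and gripper:** The smaller pot is upright and unmoved to within about 1 mm. The gripper is about 14 cm above its grasp height, and the wrist force is near zero.

**Seating:** The first touch in the well gave about 7 N sideways, from an offset of about 1 mm. I eased that back before letting go. No check failed.

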